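# Hold a square in the corner of a leaning sensor post

### The arm

A 6-joint arm with a two-finger parallel gripper is mounted at the origin on a cart in front of the work surface, level with it; the furniture and walls round the work are solid. World frame = base frame: x ahead of the robot, y to its left, z up, the work surface at z = 0. Lengths are in m, angles in rad, forces in N, time in s.
With the tool pointing down it reaches from about 0.35 to 0.85 m from the base axis. Payload 8.1 kg.
Tool frame: the origin (TCP) lies at the very end of the fingers, on their centre line; the grasp point (between the pads) lies robot.grip_point_offset behind it (robot.grip_point_offset is the distance from the TCP to the grasp point, in m); z points along the fingers, y is the line along which they close (so a half turn about z gives the same grasp; the last joint's range is limited). The gripper opens to 93 mm and grips with 3 to 60 N. Pads are 15 mm wide; open, the fingers measure 128 mm over their backs; the gripper's body (75 mm by 188 mm) begins 65 mm behind the grasp point.
Start: joints at [1.202, 0.13, 1.488, -0, 1.523, -0.085], TCP at [0.168, 0.576, 0.219] pointing down, gripper open.
Joint ranges: [-2.96, 2.96], [-0.89, 2.26], [0.02, 2.5], [-1.34, 4.48], [0, 2.73], [-2.66, 2.66]. Speed limits (rad/s): [2.39, 2.39, 2.79, 3.14, 3.14, 3.14].

### API

Orientations are given as a rotation vector (axis times angle).
In Python, from plant import robot, eyes gives the robot as it stands. The module is installed in compiled form; this text tells all that it offers.
- The arm moves only by the tool apply_moves, never from a script. Its argument "steps" is one flat list of numbers, 7 for each row, row after row: the shift along the tool's x, y, z in units of 30 mm (1.0 is 30 mm), then the turn, a rotation vector about the tool's x, y, z in units of 6 degrees (1.0 is 6 degrees), then the opening in per cent of the stroke, from 0 (shut) to 100 (fully open). In form: [dx, dy, dz, ax, ay, az, fingers, dx, dy, dz, ax, ay, az, fingers, ...]. A call has 1 to 12 rows; each row shifts and turns the commanded pose from where the row before left it, along the tool's axes as they then stand; what a row does not reach is not made up. A row lasts 1/12 s, in which the tool goes at most 41.7 mm and 7.16 degrees, less where a joint would pass 70% of its speed; a pose out of reach is approached as far as the arm can. A call is refused whole if a number of a shift passes 1 or a number of a turn 1, either way. A call with a gripper value outside its range is refused whole. The fingers move at their own pace and stop on an object; "grip_force" is the grip in N (left out, the last holds). Time passes only in rows, so rows that do not move let the fingers close. It gives the time, the measured TCP pose, the force, the opening and the grip force at its end, in the units of the state.
- robot.read_state(): the state, without advancing time (a new reading comes with each control period).
- eyes.read_camera(name): name is "scene" or "side" or "wrist"; returns the picture (480x640x3 uint8, red, green, blue); there is no depth.
- eyes.calibration(name): a dict with "K" (3x3 intrinsics, pixels), "R" (3x3) and "t" (3): a world point X has camera coordinates R X + t. Camera axes: x right, y down, z forward; pixel columns grow to the right and rows downward; lengths in m; the calibration is good to about 2 mm. A picture is of the moment at which its call begins: read the wrist's pose just before it. calibration takes no time and is no camera call; for the wrist camera it gives the pose at the moment of the call.
- robot.close_job(): hands the job in; it is judged then, once.
Trained networks look in the newest picture that a camera, given by its name, has taken for a name from the list of things; names that differ only in an ending like _2 or _b are one class to them, and where a whole thing is asked for, a point or a joint stands for the part that bears it (a point fixed in the world has none). Each returns a list of dicts, best first, with "conf" (0 to 1); they miss things now and then, are a little off and sometimes report something else, mostly with a low value. They report only what shows in the picture. A call takes as long as a camera call.
- eyes.search_frame(camera, thing): "rect" ([left, top, width, height] in pixels, round what is visible of it).
- eyes.place_of(camera, thing): "xy" ([column, row] in pixels: a listed point, or the origin of a listed thing).
The state is a dict: "t": time; "q": joint angles; "dq": joint speeds; "joint_torque": joint torques, N m; "tool_pos": TCP position; "orientation": TCP orientation; "force": force on the tool from outside, world axes, zero at the start; "wrist_torque": the same for the moment, N m; "opening": finger opening in m; "gripper_force": force on a finger pad.
Only numpy, scipy, OpenCV 4.12 (cv2) and the standard library are available. Lean on these libraries where they do the work, as an engineer would, in place of code of your own. Each camera call takes 0.05 s, during which the arm holds its last target. There are 200 camera calls.

### The job

The aluminium sensor post leans over its base plate because its hinge has slipped. Pick up the square by its orange grip, stand it flat on the base plate in front of the post without touching the post yet, then slide it along the plate, blade first, until its foot is fully home in the corner and the post has been pushed upright, flush against the blade. Finish while still gripping the square there, flat on the plate and pushing against the post with a steady few newtons, so that a colleague can tighten the hinge; leave the bottle, dish and tape roll alone.

Things in the scene. Friction and masses are not known exactly. Their poses are not given: they have to be found in the camera images.
- square: Standing steel square, mass about 0.3 kg. Origin: centre of the underside of its stock. The dark stock is a bar 24 (x) x 110 (y) x 20 (z) mm on the ground. A bright blade 8 mm thick (x) and 18 mm wide (y) stands up at the -y end to 90 mm above the ground; its outer edge is at y = -55 mm, in one plane with the stock's end. Orange grip block 16 (x) x 34 (y) mm, from the stock's top at z = 20 up to z = 70 mm, centred at x = 0, y = +20 mm. It starts standing on the bench. z up.
- grip (a point): Middle of the square's orange grip block where it is best pinched across its 16 mm thickness (the square's x): 52 mm above the square's underside and 20 mm to +y of its origin.
- heel (a point): The square's outer lower corner, at the blade end: on the underside, 55 mm to -y of its origin. Axes as the square's.
- plate: Fixed dark grey metal base plate 110 (x) x 230 (y) x 12 (z) mm on the bench; origin at the centre of its underside, top 12 mm above. The post's front face stands at y = -50 mm; the plate before it (greater y) is clear up to y = +115 mm.
- bracket: Fixed blue hinge foot on the plate, with the post that it carries. Origin: on the plate's top, under the middle of the post's front face (the hinge line, along x); +y points out of the post's front face along the plate, z up. Its cheeks (to x = +-37 mm, 34 mm high) lie 6 mm and more behind the face.
- corner (a point): The corner to fill: same point and axes as the bracket's origin. When the square is home, the heel lies on this point and the square's axes are parallel to these.
- post (a joint): Lean of the sensor post in rad: 0 upright, positive leaning toward +y of the bracket (over the plate, toward the square). The post is 40 mm wide (x), 26 mm thick, 109 mm high, with a flat front face through the hinge line at its foot and a small black sensor at the back. The hinge has friction (0.12 Nm, a push of about 1.5 N at blade height) and no spring: the post stays where it is pushed, and could be pushed past upright to -0.12. The foot of the face cannot move.
- reagent: Bystander: amber reagent bottle with dark cap, diameter 48 mm, 90 mm high; origin at the centre of its underside.
- petri: Bystander: petri dish, diameter 62 mm, 15 mm high; origin at the centre of its underside.
- tape: Bystander: roll of tape lying flat, diameter 75 mm, 24 mm high; origin at the centre of its underside.

How it is judged:
By the outcome, as a careful person would: the job done as asked, in the order asked, and still so for the second after the job is handed in, while the arm keeps its last pose, push and grip.
It also fails if it takes over 38 s, if anything falls off the work surface, if the arm or the gripper's body presses on something with over 40 N, if the wrist force passes 120 N, or if a joint passes its speed limit or range.

## Working session

There is one attempt and no reset: what is moved stays moved. The work goes in short steps, Python scripts to look and compute and a tool call to move; the robot and the scene stay as the last step left them, time stands still between calls to the robot, and variables do not carry over. Pictures are saved under pics/ and viewed, at most 10 in all, crops included, and the job is handed in when it is done.

Besides the shell and the picture viewer there is one more tool, called by a JSON object that holds its "fn" and its "kwargs", one argument or row to a line. apply_moves: Moves the arm, as the interface text tells. Its arguments: {"type":"object","properties":{"steps":{"type":"array"},"grip_force":{"type":"number"}},"required":["steps"]}

```bash
mkdir -p pics
cat > h.py <<'E'
import numpy as np, cv2
from plant import robot, eyes
from scipy.spatial.transform import Rotation as R
def shot(c,f=None):
    im=eyes.read_camera(c)
    if f: cv2.imwrite('pics/'+f,im[:,:,::-1])
    return im
def ray(c,uv,z):
    k=eyes.calibration(c);K,Rm,t=[np.array(k[n]) for n in('K','R','t')]
    d=Rm.T@np.linalg.solve(K,[uv[0],uv[1],1]);o=-Rm.T@t
    return o+d*(z-o[2])/d[2]
def proj(c,X):
    k=eyes.calibration(c);K,Rm,t=[np.array(k[n]) for n in('K','R','t')]
    p=K@(Rm@np.array(X)+t);return p[:2]/p[2]
def tri(uvs):
    A=[];b=[]
    for c,uv in uvs:
        k=eyes.calibration(c);K,Rm,t=[np.array(k[n]) for n in('K','R','t')]
        P=K@np.c_[Rm,t]
        for i in(0,1):
            r=uv[i]*P[2]-P[i]; r=r/np.linalg.norm(r[:3]);A.append(r[:3]);b.append(-r[3])
    x,res,_,_=np.linalg.lstsq(np.array(A),np.array(b),rcond=None);return x,res
E
python3 - <<'E'
from h import *
s=robot.read_state();print(s,robot.grip_point_offset)
for c in('scene','side','wrist'):
    shot(c,c+'0.png')
    for n,z in dict(square=0,grip=.052,heel=0,plate=0,bracket=.012,corner=.012,reagent=0,petri=0,tape=0).items():
        r=eyes.place_of(c,n)[:2]
        print(c,n,[(np.round(d['xy']),round(d['conf'],2),np.round(ray(c,d['xy'],z),3)) for d in r])
E
```

```text
{'t': 0.0, 'q': array([ 1.20156811e+00,  1.31146836e-01,  1.48931163e+00, -4.41450520e-05,
        1.52300501e+00, -8.54207265e-02]), 'dq': array([-1.32684388e-03,  1.40830899e-03, -2.97779827e-03, -1.41173491e-03,
        3.61229233e-04,  3.02325334e-05]), 'joint_torque': array([-1.47884188e-03, -5.59816790e+01, -4.91767251e+01,  7.65274954e-02,
        3.48521210e-02, -1.01416615e-04]), 'tool_pos': array([0.16780072, 0.5754441 , 0.21757826]), 'orientation': array([-4.44252023e-01, -3.10963939e+00,  2.87834477e-03]), 'force': array([-0.45656235,  0.17875632,  0.50902107]), 'wrist_torque': array([-0.02462717, -0.04162369,  0.00842011]), 'gripper_force': 0.0, 'opening': 0.09280680155150546} 0.0188
scene square [(array([217., 221.]), 0.86, array([0.432, 0.316, 0.   ]))]
scene grip [(array([211., 204.]), 0.79, array([0.436, 0.334, 0.052]))]
scene heel [(array([238., 224.]), 0.63, array([0.459, 0.264, 0.   ]))]
scene plate [(array([356., 288.]), 0.64, array([ 0.498, -0.108,  0.   ]))]
scene bracket [(array([374., 294.]), 0.63, array([ 0.506, -0.155,  0.012]))]
scene corner [(array([375.,
[... 485 characters left out ...]
., 167.]), 0.95, array([0.437, 0.335, 0.052]))]
side heel [(array([255., 201.]), 0.93, array([0.453, 0.264, 0.   ]))]
side plate [(array([314., 318.]), 0.86, array([ 0.481, -0.116,  0.   ]))]
side bracket [(array([330., 328.]), 0.82, array([ 0.498, -0.154,  0.012]))]
side corner [(array([332., 330.]), 0.63, array([ 0.499, -0.159,  0.012]))]
side reagent [(array([394., 320.]), 0.96, array([ 0.608, -0.16 ,  0.   ]))]
side petri [(array([337., 224.]), 0.67, array([0.603, 0.127, 0.   ]))]
side tape [(array([383., 386.]), 0.98, array([ 0.541, -0.276,  0.   ]))]
wrist square []
wrist grip []
wrist heel []
wrist plate []
wrist bracket []
wrist corner []
wrist reagent []
wrist petri []
wrist tape []
```

View pics/scene0.png

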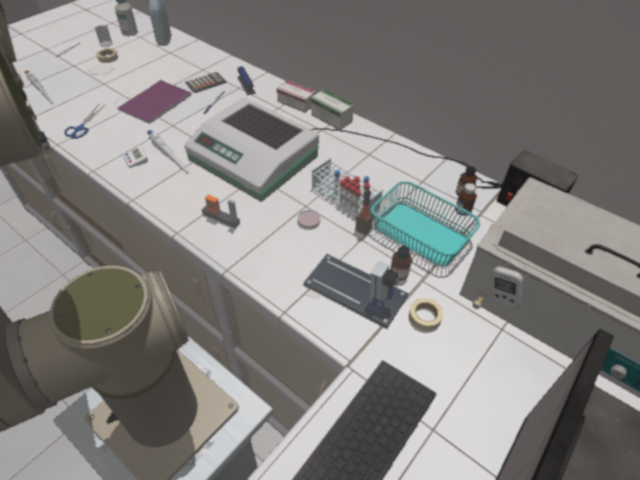

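View pics/side0.png

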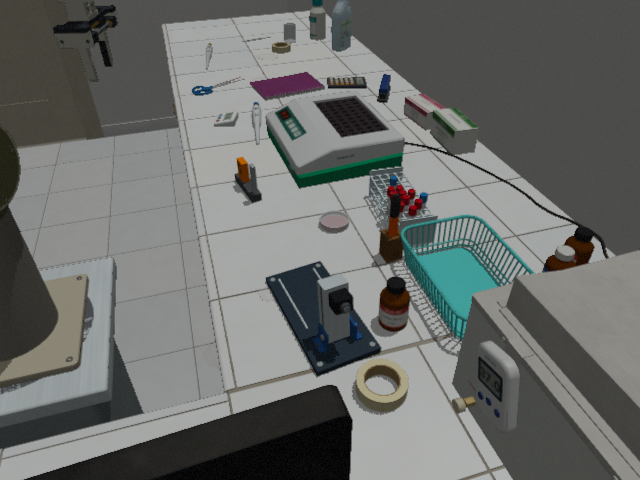

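The pictures agree with the network detections. The square's grip is at scene (211,204) / side (240,167), and the post leans on the plate near scene (375,294) / side (330,328). The petri dish, bottle and tape are clear of the path.

{"fn": "apply_moves", "kwargs": {
  "steps": [-0.9,-0.43,0,0,0,0,100,-0.9,-0.43,0,0,0,0,100,-0.9,-0.43,0,0,0,0,100,-0.9,-0.43,0,0,0,0,100,-0.9,-0.43,0,0,0,0,100,-0.9,-0.43,0,0,0,0,100,-0.9,-0.43,0,0,0,0,100,-0.9,-0.43,0,0,0,0,100,-0.9,-0.43,0,0,0,0,100,-0.9,-0.43,0,0,0,0,100,-0.9,-0.43,0,0,0,0,100,-0.9,-0.43,0,0,0,0,100]
}}

```text
t: 2.5
tool_pos: [0.4367, 0.3356, 0.2188]
orientation: [0.444, 3.11, 0.0]
force: [0.1, -0.1, 0.0]
opening: 0.0932
gripper_force: 0.0
```

{"fn": "apply_moves", "kwargs": {
  "steps": [0,0,0,0,0,1,100,0,0,0,0,0,1,100,0,0,0,0,0,1,100,0,0,0,0,0,1,100,0,0,0,0,0,1,100,0,0,0,0,0,1,100,0,0,0,0,0,1,100,0,0,0,0,0,1,100,0,0,0,0,0,1,100,0,0,0,0,0,0.7,100,0,0,0,0,0,0,100,0,0,0,0,0,0,100]
}}

```text
t: 3.5
tool_pos: [0.4357, 0.3367, 0.2187]
orientation: [1.897, 2.504, 0.0]
force: [-0.1, -0.7, -0.0]
opening: 0.0928
gripper_force: 0.0
```

Run:
```python
from h import *
s=robot.read_state();print(s['t'],s['tool_pos'],R.from_rotvec(s['orientation']).as_matrix().round(3),s['force'])
k=eyes.calibration('wrist');print(k['R'].round(3),(-k['R'].T@k['t']).round(3))
for c in('wrist','scene','side'):
  shot(c,c+'1.png')
  for n,z in dict(square=0,grip=.052,heel=0,corner=.012,plate=0).items():
    print(c,n,[(np.round(d['xy'],1),round(d['conf'],2),np.round(ray(c,d['xy'],z),4)) for d in eyes.place_of(c,n)[:2]])
```

```text
3.5 [0.43566983 0.33667518 0.21866063] [[-0.27   0.963  0.   ]
 [ 0.963  0.27  -0.   ]
 [-0.     0.    -1.   ]] [-0.07558824 -0.71549972 -0.02020856]
[[ 0.963  0.27   0.001]
 [ 0.262 -0.934  0.242]
 [ 0.067 -0.232 -0.97 ]] [0.417 0.399 0.385]
wrist square [(array([323. , 228.8]), 0.57, array([0.4454, 0.3135, 0.    ]))]
wrist grip [(array([326.8, 223.2]), 0.93, array([0.4434, 0.3307, 0.052 ]))]
wrist heel [(array([316.7, 284. ]), 0.78, array([ 0.455 ,  0.2551, -0.    ]))]
wrist corner []
wrist plate []
scene square [(array([221.8, 220.9]), 0.76, array([0.4406, 0.3066, 0.    ])), (array([309.9, 219. ]), 0.75, array([0.6019, 0.1294, 0.    ]))]
scene grip []
scene heel [(array([234.6, 225.2]), 0.85, array([0.452 , 0.2685, 0.    ]))]
scene corner [(array([374.2, 295.4]), 0.62, array([ 0.5013, -0.1583,  0.012 ])), (array([399.5, 273.7]), 0.15, array([ 0.5947, -0.1677,  0.012 ]))]
scene plate [(array([353.9, 289.4]), 0.96, array([ 0.4914, -0.1062,  0.    ])), (array([375.6, 295.7]), 0.58, array([ 0.5104, -0.1573, -0.    ]))]
side square [(array([245.8, 191.2]), 0.56, array([0.4402, 0.312 , 0.    ])), (array([383.7, 389. ]), 0.45, array([ 0.5401, -0.2799,  0.    ]))]
side grip [(array([241.2, 167.4]), 0.78, array([0.4386, 0.333 , 0.052 ])), (array([312.9, 316.7]), 0.52, array([ 0.4682, -0.1589,  0.052 ]))]
side heel [(array([256.7, 203.1]), 0.63, array([0.455 , 0.2557, 0.    ])), (array([380.8, 388.3]), 0.38, array([ 0.5366, -0.2776,  0.    ]))]
side corner [(array([331.6, 332.8]), 0.88, array([ 0.4968, -0.1652,  0.012 ])), (array([239.3, 168.2]), 0.39, array([0.441 , 0.4008, 0.012 ]))]
side plate [(array([314.1, 316.2]), 0.95, array([ 0.4828, -0.1114,  0.    ]))]
```

View pics/wrist1.png

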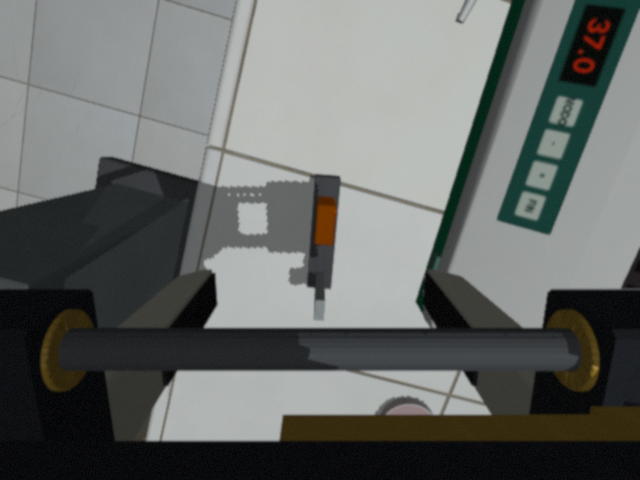

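The wrist view shows the square: orange grip top near (326,207), stock from (326,176) to (319,288), blade end at (319,318), and the instrument at right with its base edge near (437,240).

Run:
```python
from h import *
im=shot('wrist')
hsv=cv2.cvtColor(im,cv2.COLOR_RGB2HSV)
m=cv2.inRange(hsv,(3,150,60),(18,255,255));m[:, :250]=0;m[:,400:]=0;m[300:]=0
c=max(cv2.findContours(m,0,2)[0],key=cv2.contourArea);print(cv2.boundingRect(c))
# top face (brighter)
t=((m>0)&(hsv[:,:,2]>200)).astype('u1');print(np.unique(hsv[:,:,2][m>0],return_counts=True))
g=cv2.cvtColor(im,cv2.COLOR_RGB2GRAY)
d=((g<140)).astype('u1');d[m>0]=1;d[:, :250]=0
for r in range(178,290,10):
    xs=np.where(g[r,300:350]<115)[0]+300
    print(r,xs.min() if len(xs) else None,xs.max() if len(xs) else None)
for uv in[(437,240),(455,195),(420,300)]: print(ray('wrist',uv,0))
print(ray('wrist',(326.5,177),.02),ray('wrist',(318.5,288),.02))
# model projection
for yaw in(.2,.25,.3):
  pass
cv2.imwrite('pics/crop.png',cv2.resize(im[160:340,270:390],None,fx=4,fy=3.3)[:,:,::-1])
```

```text
(314, 197, 23, 48)
(array([ 60,  61,  62,  63,  64,  65,  66,  68,  69,  70,  71,  72,  73,
        74,  75,  76,  77,  78,  79,  80,  81,  82,  83,  84,  85,  86,
        87,  88,  89,  90,  91,  92,  93,  94,  95,  96,  97,  98,  99,
       100, 101, 102, 103, 104, 105, 106, 107, 108, 109, 110, 111, 112,
       113, 114, 115, 116, 117, 120, 124, 125, 126, 132], dtype=uint8), array([  1,   5,   1,   1,   3,   4,   1,   4,   3,   4,   3,   4,   7,
        25,  20,   9,  17,  11,  12,  11,   5,   4,   1,   2,   7,   5,
         3,   6,   3,   5,   9,   5,   6,   8,   6,  10,   8,  10,   4,
         4,   8,   2,  12,  16,  12,  12,  11,  11,  19,  34,  66, 101,
       137, 127,  53,  15,   1,   2,   1,   1,   1,   1]))
178 310 339
188 300 338
198 300 338
208 300 337
218 300 336
228 300 335
238 300 334
248 300 333
258 305 332
268 301 332
278 300 331
288 315 329
[0.55925564 0.33301542 0.        ]
[0.56088519 0.38085143 0.        ]
[0.56400896 0.26679447 0.        ]
[0.43375796 0.36586144 0.02      ] [0.45575088 0.25899205 0.02      ]
```

View pics/crop.png

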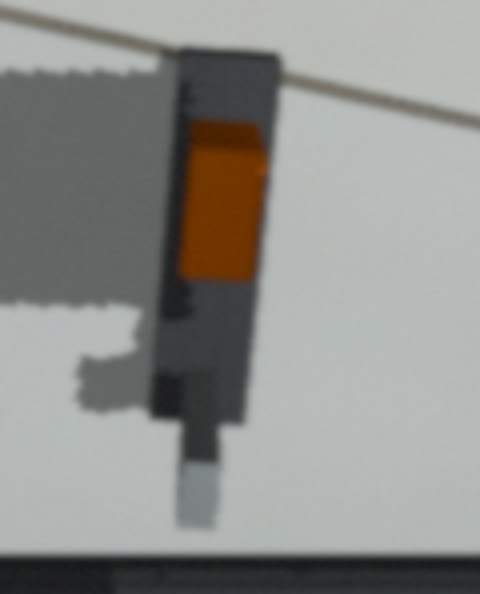

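Run:
```python
from h import *
from scipy.optimize import least_squares
P=[((12,55,20),(340,176.7)),((12,-55,20),(330.8,287.9)),((0,-55,90),(319,319.7)),((-8,37,70),(317.5,205.5)),((8,37,70),(336.5,206.5)),((-8,3,70),(315,244.3)),((8,3,70),(333.8,244.8))]
def W(p,l): 
    c,s=np.cos(p[2]),np.sin(p[2]);l=np.array(l)/1e3
    return [p[0]+c*l[0]-s*l[1],p[1]+s*l[0]+c*l[1],l[2]]
f=lambda p:np.ravel([proj('wrist',W(p,l))-u for l,u in P])
r=least_squares(f,[.44,.315,.25]);print(r.x,r.fun.round(1))
g=W(r.x,(0,20,52));print('grip',g)
s=robot.read_state();M=R.from_rotvec(s['orientation']).as_matrix()
tcp=np.array(g)-[0,0,robot.grip_point_offset];d=tcp-s['tool_pos']
print('tool shift units',M.T@d/.03,'tool y ang',np.arctan2(M[1,1],M[0,1]))
```

```text
[0.44533382 0.31296717 0.20153883] [ 0.4  0.3  0.4  1.   0.1  0.6 -0.4 -1.5  0.4 -1.2 -0.7  0.2 -0.2  1. ]
grip [np.float64(0.44133027791309754), np.float64(0.33256236664398264), np.float64(0.052)]
tool shift units [-0.18258491  0.14463951  6.18174258] tool y ang 0.271249287472185
```

{"fn": "apply_moves", "kwargs": {
  "steps": [-0.18,0.14,1,0,0,0.67,80,0,0,1,0,0,0,80,0,0,1,0,0,0,70,0,0,1,0,0,0,60,0,0,0.8,0,0,0,60,0,0,0.7,0,0,0,60,0,0,0.64,0,0,0,60,0,0,0,0,0,0,30,0,0,0,0,0,0,0,0,0,0,0,0,0,0,0,0,0,0,0,0,0,0,0,0,0,0,0,0],
  "grip_force": 35
}}

```text
t: 5.45
tool_pos: [0.4424, 0.3334, 0.0363]
orientation: [1.987, 2.432, 0.004]
force: [-0.6, -0.0, 0.8]
opening: 0.0268
gripper_force: 0.0
```

{"fn": "apply_moves", "kwargs": {
  "steps": [0,0,0,0,0,0,0,0,0,0,0,0,0,0]
}}

```text
t: 5.62
tool_pos: [0.4418, 0.333, 0.0355]
orientation: [1.987, 2.433, 0.003]
force: [0.1, 0.6, 6.5]
opening: 0.0157
gripper_force: 35.0
```

Run:
```python
from h import *
s=robot.read_state();print(s['t'],s['tool_pos'],s['opening'],s['gripper_force'],s['force'])
for c in('scene','side'):
  im=shot(c,c+'2.png')
  b=[300,250,120,90] if c=='scene' else [255,250,135,130]
  cv2.imwrite(f'pics/{c}2c.png',cv2.resize(im[b[1]:b[1]+b[3],b[0]:b[0]+b[2]],None,fx=5 if c=='scene' else 4.5,fy=5 if c=='scene' else 4.5,interpolation=2)[:,:,::-1])
```

```text
5.6167 [0.44180453 0.33301812 0.03550928] 0.01569259502499372 34.988903403282166 [0.07974155 0.55126096 6.48780972]
```

View pics/side2c.png

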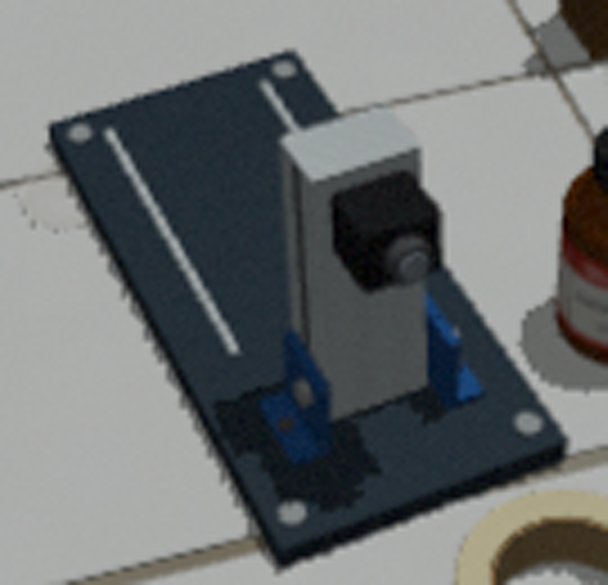

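The post leans forward over the plate. The plate corners show in the side crop at (50,126), (295,52), (566,438) and (278,552).

```bash
cat >> h.py <<'E'
from scipy.optimize import least_squares
def W(p,l,z0=0):
    c,s=np.cos(p[2]),np.sin(p[2]);l=np.array(l)/1e3
    return np.array([p[0]+c*l[0]-s*l[1],p[1]+s*l[0]+c*l[1],z0+l[2]])
E
python3 - <<'E'
from h import *
P=[('side',(-55,115,12),(266.1,278)),('side',(55,115,12),(320.6,261.6)),('side',(55,-115,12),(380.8,347.3)),('side',(-55,-115,12),(316.8,372.7))]
f=lambda p:np.ravel([proj(c,W(p,l))-u for c,l,u in P])
r=least_squares(f,[.49,-.11,.2]);print(r.x,r.fun.round(1));print('corner',W(r.x,(0,-50,12)))
print([proj('scene',W(r.x,l)).round(1) for _,l,_ in P])
# post lean: top corners left: front-left top edge & rear
for a in(0,.1,.2,.3,.4):
    q=lambda x,y,z:W(r.x,(x,-50+y*np.cos(a)+z*np.sin(a),12+z*np.cos(a)-y*np.sin(a)))
    print(a,[((proj('side',q(*l))-[255,250])*4.5).round() for l in((-20,0,109),(20,0,109),(20,-26,109),(-20,-26,109))])
E
```

```text
[ 0.49155346 -0.11108502  0.13238589] [-0.7 -0.7 -0.  -1.   0.7  0.9 -0.1  0.1]
corner [ 0.49815344 -0.16064751  0.012     ]
[array([303.3, 282.1]), array([327.2, 252.9]), array([409.2, 293. ]), array([388.1, 326.4])]
0 [array([289., 156.]), array([399., 121.]), array([435., 171.]), array([323., 208.])]
0.1 [array([276., 137.]), array([385., 102.]), array([420., 145.]), array([309., 181.])]
0.2 [array([263., 121.]), array([371.,  87.]), array([405., 122.]), array([294., 157.])]
0.3 [array([251., 107.]), array([358.,  74.]), array([390., 101.]), array([280., 136.])]
0.4 [array([239.,  97.]), array([345.,  64.]), array([375.,  84.]), array([267., 118.])]
```

{"fn": "apply_moves", "kwargs": {
  "steps": [0,0,-0.3,0,0,0,0,0,0,-0.8,0,0,0,0,0,0,-1,0,0,0,0,0,0,-0.8,0,0,0,0]
}}

```text
t: 6.05
tool_pos: [0.4405, 0.3323, 0.1226]
orientation: [-1.987, -2.433, 0.002]
force: [1.1, -0.1, -3.0]
opening: 0.016
gripper_force: 35.0
```

{"fn": "apply_moves", "kwargs": {
  "steps": [-0.6,-0.1,0,0,0,0,0,-1,-0.1,0,0,0,0,0,-1,-0.1,0,0,0,0,0,-1,-0.1,0,0,0,0,0,-1,-0.1,0,0,0,0,0,-1,-0.1,0,0,0,0,0,-1,-0.1,0,0,0,0,0,-1,-0.1,0,0,0,0,0,-1,-0.1,0,0,0,0,0,-1,-0.1,0,0,0,0,0,-1,-0.1,0,0,0,0,0,-1,0,0,0,0,0,0]
}}

```text
t: 7.05
tool_pos: [0.4773, -0.0163, 0.1213]
orientation: [-1.987, -2.432, 0.001]
force: [0.6, -0.4, -3.5]
opening: 0.016
gripper_force: 35.0
```

{"fn": "apply_moves", "kwargs": {
  "steps": [-0.6,0,0,0,0,0,0,-0.3,0,0,0,0,0.66,0,0,0,0,0,0,0,0,0,0,0,0,0,0,0]
}}

```text
t: 7.38
tool_pos: [0.4832, -0.0415, 0.1212]
orientation: [-2.069, -2.362, 0.0]
force: [-0.5, 0.9, -3.3]
opening: 0.016
gripper_force: 35.0
```

Run:
```python
from h import *
s=robot.read_state();print(s['t'],s['tool_pos'],s['orientation'],s['opening'],s['force'],s['wrist_torque'])
M=R.from_rotvec(s['orientation']).as_matrix();print(np.arctan2(M[1,1],M[0,1]))
a=shot('wrist');b=shot('side');cv2.imwrite('pics/s3full.png',b[:,:,::-1]);cv2.imwrite('pics/w3.png',a[:,:,::-1])
b=cv2.resize(b[230:390,240:400],None,fx=3.6,fy=3.6,interpolation=2)
cv2.imwrite('pics/s3.png',b[:,:,::-1])
```

```text
7.3833 [ 0.48318089 -0.04151791  0.12119324] [-2.06918060e+00 -2.36234604e+00  4.94669820e-04] 0.015983523792956925 [-0.46305194  0.88198558 -3.34945783] [0.06151307 0.07231101 0.05496403]
0.13211684124522036
```

View pics/w3.png

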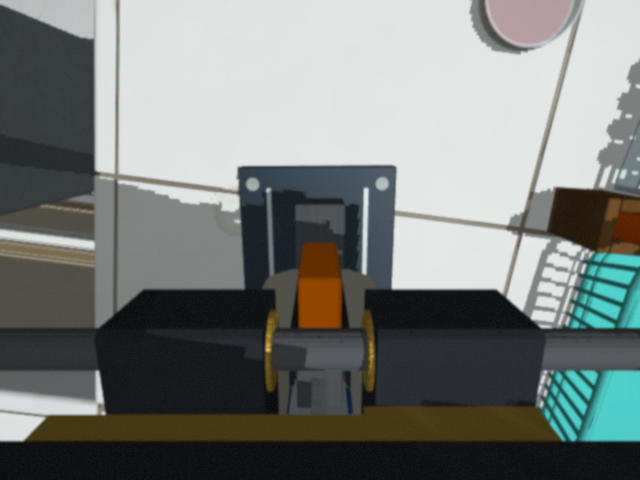

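View pics/s3.png

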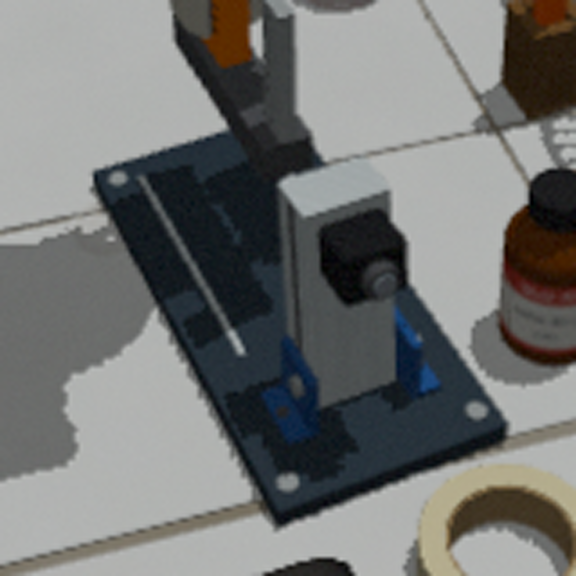

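The wrist view shows the plate's front edge from (240,167) to (396,166), parallel to the stock end at (296–344,199), with the square held upright. The side crop shows the heel in front of the post and clear of it.

Run:
```python
from h import *
s=robot.read_state()
P=[('wrist',(-55,115,12),(240,167)),('wrist',(55,115,12),(396,166))]
S=[(-55,115,12,94,173),(55,-115,12,507,427)]
Q=[('side',(a,b,c),(240+u/3.6,230+v/3.6)) for a,b,c,u,v in S]+[('side',(-55,115,12),(266.1,278)),('side',(55,115,12),(320.6,261.6)),('side',(55,-115,12),(380.8,347.3)),('side',(-55,-115,12),(316.8,372.7))]
def go(P):
    f=lambda p:np.ravel([proj(c,W(p,l))-u for c,l,u in P])
    r=least_squares(f,[.49,-.11,.15]);print(r.x,r.fun.round(1),'corner',W(r.x,(0,-50,12)));return r.x
go(P);go(Q);p=go(P*3+Q)
# wrist plate side edges
print([proj('wrist',W(p,l)).round(1) for l in((-55,35,12),(55,35,12))])
# square model in wrist/side
yaw=.1321
g=s['tool_pos']+[0,0,.0188-.0023]   # grip 52mm pt
o=g-np.array([-np.sin(yaw)*.02,np.cos(yaw)*.02,.052]);sq=[o[0],o[1],yaw]
print('sq',sq,o[2])
for l in((-12,55,20),(12,55,20),(-8,37,70),(8,37,70)):print('wrist',l,proj('wrist',W(sq,l,o[2])).round(1))
for l in((-12,-55,0),(12,-55,0),(12,-55,20),(-12,-55,20),(-12,55,0),(4,-55,90),(-4,-55,90)):print('side',l,((proj('side',W(sq,l,o[2]))-[240,230])*3.6).round())
```

```text
[ 0.49184551 -0.11031022  0.14023099] [-1.8  0.1  1.8  0.1] corner [ 0.4988341  -0.15981941  0.012     ]
[ 0.49147748 -0.11138081  0.1302788 ] [-0.6 -0.7  0.6 -0.2 -0.6 -0.6  0.1 -0.9  0.6  1.1 -0.2  0.3] corner [ 0.49797301 -0.16095709  0.012     ]
[ 0.49139752 -0.11047174  0.13603904] [-1.7 -0.1  1.8  0.6 -1.7 -0.1  1.8  0.6 -1.7 -0.1  1.8  0.6 -1.1 -0.8
  0.6 -0.9 -1.1 -0.7 -0.5 -1.2  0.6  0.4  0.  -0.2] corner [ 0.49817851 -0.16000978  0.012     ]
[array([243.9, 276.5]), array([392.8, 276.1])]
sq [np.float64(0.4859021850775893), np.float64(-0.06045104291326696), 0.1321] 0.08572518771333437
wrist (-12, 55, 20) [295.  202.9]
wrist (12, 55, 20) [346.6 203. ]
wrist (-8, 37, 70) [298.6 276.6]
wrist (8, 37, 70) [343.9 276.7]
side (-12, -55, 0) [263. 184.]
side (12, -55, 0) [312. 169.]
side (12, -55, 20) [312. 135.]
side (-12, -55, 20) [262. 150.]
side (-12, 55, 0) [172.  43.]
side (4, -55, 90) [294.  13.]
side (-4, -55, 90) [276.  18.]
```

{"fn": "apply_moves", "kwargs": {
  "steps": [0,-0.04,0.5,0,0,-0.05,0,0,0,0.8,0,0,0,0,0,0,0.6,0,0,0,0,0,0,0.3,0,0,0,0,0,0,0.1,0,0,0,0,0,0,0,0,0,0,0,0,0,0,0,0,0,0]
}}

```text
t: 8.07
tool_pos: [0.4832, -0.0413, 0.0534]
orientation: [2.062, 2.369, 0.001]
force: [-0.4, -0.8, -3.0]
opening: 0.0158
gripper_force: 35.0
```

{"fn": "apply_moves", "kwargs": {
  "steps": [0,0,0.05,0,0,0,0,0,0,0.03,0,0,0,0,0,0,0,0,0,0,0]
}}

```text
t: 8.32
tool_pos: [0.4831, -0.0417, 0.0507]
orientation: [2.063, 2.368, 0.001]
force: [0.3, 0.5, -3.2]
opening: 0.0157
gripper_force: 35.0
```

{"fn": "apply_moves", "kwargs": {
  "steps": [0,0,0.05,0,0,0,0,0,0,0.03,0,0,0,0,0,0,0,0,0,0,0]
}}

```text
t: 8.57
tool_pos: [0.4824, -0.0416, 0.0475]
orientation: [-2.064, -2.368, 0.0]
force: [-0.1, -0.4, -2.5]
opening: 0.0159
gripper_force: 35.0
```

{"fn": "apply_moves", "kwargs": {
  "steps": [0,0,0.03,0,0,0,0,0,0,0,0,0,0,0,0,0,0,0,0,0,0]
}}

```text
t: 8.82
tool_pos: [0.4826, -0.0416, 0.0475]
orientation: [-2.064, -2.368, 0.0]
force: [-4.1, 0.5, 5.1]
opening: 0.0157
gripper_force: 35.0
```

{"fn": "apply_moves", "kwargs": {
  "steps": [-0.1,0,0,0,0,0,0,-0.12,0,0,0,0,0,0,-0.12,0,0,0,0,0,0,-0.12,0,0,0,0,0,0,-0.12,0,0,0,0,0,0,-0.12,0,0,0,0,0,0,-0.1,0,0,0,0,0,0,-0.1,0,0,0,0,0,0,-0.1,0,0,0,0,0,0,0,0,0,0,0,0,0,0,0,0,0,0,0,0]
}}

```text
t: 9.73
tool_pos: [0.4875, -0.0719, 0.0475]
orientation: [2.063, 2.367, 0.001]
force: [0.3, 2.0, 4.2]
opening: 0.0158
gripper_force: 35.0
```

Run:
```python
from h import *
s=robot.read_state();print(s['tool_pos'],s['force'],s['wrist_torque']);
M=R.from_rotvec(s['orientation']).as_matrix();print(M.round(4))
cor=np.array([.49818,-.16001]);print('heel y', ((s['tool_pos'][:2]-cor)@[-.1355,.9908])-.075)
b=shot('side');
b=cv2.resize(b[270:370,280:380],None,fx=5.5,fy=5.5,interpolation=2)
cv2.imwrite('pics/s4.png',b[:,:,::-1])
```

```text
[ 0.48751731 -0.07193369  0.04748378] [0.33827011 1.96908335 4.16239806] [ 0.41734483  0.01765149 -0.0071941 ]
[[-1.363e-01  9.907e-01  1.700e-03]
 [ 9.907e-01  1.364e-01 -5.000e-04]
 [-7.000e-04  1.600e-03 -1.000e+00]]
heel y 0.01371080408698995
```

View pics/s4.png

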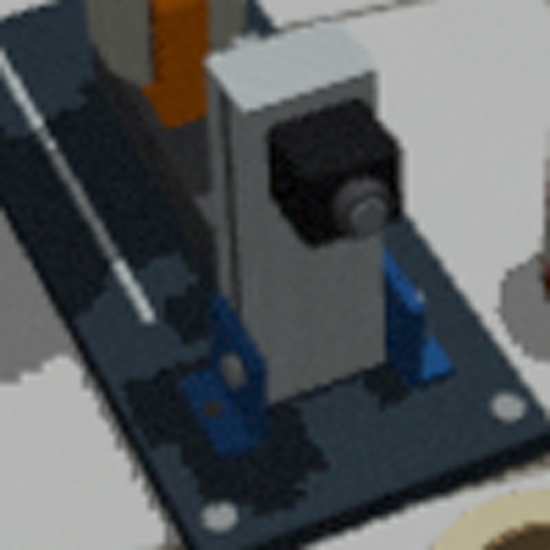

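The square is flat on the plate with the stock aligned, and the blade is just in front of the post.

{"fn": "apply_moves", "kwargs": {
  "steps": [-0.06,0,0,0,0,0,0,-0.06,0,0,0,0,0,0,-0.06,0,0,0,0,0,0,-0.06,0,0,0,0,0,0,-0.06,0,0,0,0,0,0,-0.05,0,0,0,0,0,0,0,0,0,0,0,0,0,0,0,0,0,0,0,0]
}}

```text
t: 10.45
tool_pos: [0.4888, -0.0817, 0.0475]
orientation: [2.064, 2.368, 0.002]
force: [-0.6, 4.9, 5.6]
opening: 0.0157
gripper_force: 35.0
```

{"fn": "apply_moves", "kwargs": {
  "steps": [-0.03,0,0,0,0,0,0,-0.03,0,0,0,0,0,0,0,0,0,0,0,0,0,0,0,0,0,0,0,0]
}}

```text
t: 10.78
tool_pos: [0.4891, -0.0833, 0.0475]
orientation: [2.064, 2.368, 0.002]
force: [-1.1, 6.3, 6.8]
opening: 0.0155
gripper_force: 35.0
```

{"fn": "apply_moves", "kwargs": {
  "steps": [-0.03,0,0,0,0,0,0,0,0,0,0,0,0,0,0,0,0,0,0,0,0]
}}

```text
t: 11.03
tool_pos: [0.4892, -0.0841, 0.0475]
orientation: [2.064, 2.368, 0.002]
force: [-0.9, 6.0, 7.6]
opening: 0.0161
gripper_force: 35.0
```

{"fn": "apply_moves", "kwargs": {
  "steps": [-0.03,0,0,0,0,0,0,0,0,0,0,0,0,0,0,0,0,0,0,0,0]
}}

```text
t: 11.28
tool_pos: [0.4893, -0.085, 0.0475]
orientation: [2.064, 2.368, 0.002]
force: [-1.3, 6.5, 6.7]
opening: 0.0158
gripper_force: 35.0
```

Run:
```python
from h import *
s=robot.read_state();print(s['tool_pos'],s['force'],s['wrist_torque']);
M=R.from_rotvec(s['orientation']).as_matrix();print(M.round(4))
cor=np.array([.49818,-.16001]);print('heel y', ((s['tool_pos'][:2]-cor)@[-.1355,.9908])-.075)
```

```text
[ 0.48929266 -0.08502753  0.04745961] [-1.26123628  6.5478114   6.66172054] [ 0.93978323  0.16609627 -0.00258407]
[[-1.367e-01  9.906e-01  1.300e-03]
 [ 9.906e-01  1.367e-01  7.000e-04]
 [ 5.000e-04  1.400e-03 -1.000e+00]]
heel y 0.0004968697913148301
```

{"fn": "apply_moves", "kwargs": {
  "steps": [-0.03,0,0,0,0,0,0,0,0,0,0,0,0,0,0,0,0,0,0,0,0]
}}

```text
t: 11.53
tool_pos: [0.4894, -0.0857, 0.0475]
orientation: [2.064, 2.368, 0.003]
force: [-1.4, 7.3, 7.3]
opening: 0.0157
gripper_force: 35.0
```

{"fn": "apply_moves", "kwargs": {
  "steps": [-0.02,0,0,0,0,0,0,0,0,0,0,0,0,0,0,0,0,0,0,0,0]
}}

```text
t: 11.78
tool_pos: [0.4894, -0.0857, 0.0475]
orientation: [-2.063, -2.368, -0.003]
force: [-2.0, 11.2, 8.4]
opening: 0.016
gripper_force: 35.0
```

Run:
```python
from h import *
s=robot.read_state();print(s['tool_pos'],s['force'],s['wrist_torque']);
p=[.49139752,-.11047174,.13603904]
b=shot('side')
for a in(-.03,0,.03,.06):
    q=lambda x,y,z:W(p,(x,-50+y*np.cos(a)+z*np.sin(a),12+z*np.cos(a)-y*np.sin(a)))
    print(a,[((proj('side',q(*l))-[280,260])*7).round() for l in((-20,0,109),(20,0,109),(20,-26,109),(-20,-26,109))])
b=cv2.resize(b[260:345,280:370],None,fx=7,fy=7,interpolation=2)
cv2.imwrite('pics/s5.png',b[:,:,::-1])
```

```text
[ 0.48939914 -0.08569401  0.04749101] [-2.0494492  11.15200058  8.42501317] [1.53959281 0.34420325 0.02733146]
-0.03 [array([281., 181.]), array([452., 126.]), array([508., 206.]), array([334., 264.])]
0 [array([275., 171.]), array([445., 116.]), array([501., 193.]), array([327., 251.])]
0.03 [array([268., 162.]), array([439., 107.]), array([494., 181.]), array([320., 238.])]
0.06 [array([262., 153.]), array([432.,  98.]), array([487., 168.]), array([314., 226.])]
```

View pics/s5.png

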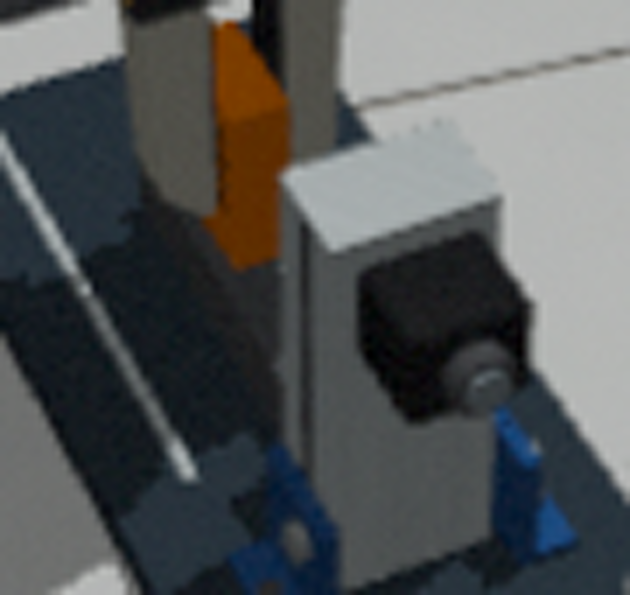

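The post's top corners in the crop, (282,172), (450,120), (501,197) and (330,250), match the zero-lean prediction within about 5 px. The rise in force with no further motion shows the heel is home. I'll ease the push slightly.

{"fn": "apply_moves", "kwargs": {
  "steps": [0.01,0,0,0,0,0,0,0,0,0,0,0,0,0,0,0,0,0,0,0,0,0,0,0,0,0,0,0]
}}

```text
t: 12.17
tool_pos: [0.4894, -0.0857, 0.0475]
orientation: [-2.064, -2.369, -0.003]
force: [-0.8, 8.5, 7.7]
opening: 0.0157
gripper_force: 35.0
```

{"fn": "apply_moves", "kwargs": {
  "steps": [0,0,0,0,0,0,0,0,0,0,0,0,0,0,0,0,0,0,0,0,0]
}}

```text
t: 12.42
tool_pos: [0.4894, -0.0857, 0.0475]
orientation: [-2.064, -2.368, -0.003]
force: [-1.2, 8.2, 7.6]
opening: 0.016
gripper_force: 35.0
```

The push is steady at about 8 N and the position is unchanged, so I'm handing in.

```bash
python3 -c "
from plant import robot
print(robot.close_job())"
```

```text
the job is handed in; nothing more can be done
None
```

I handed the job in with the square home in the corner and still gripped flat on the plate. The post is upright to within what the side camera can resolve, and the arm holds a steady push of about 8 N toward it; the arm went nowhere near the bottle, dish or tape.

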